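# Take the reverse-threaded burr nut off a coffee grinder

## Robot

A 6-joint arm with a two-finger parallel gripper is mounted at the origin on a cart in front of the work surface, level with it; the furniture and walls round the work are solid. World frame = base frame: x ahead of the robot, y to its left, z up, the work surface at z = 0. Lengths are in m, angles in rad, forces in N, time in s.
With the tool pointing down it reaches from about 0.35 to 0.975 m from the base axis. Payload 4.9 kg.
Tool frame: the origin (TCP) lies midway between the tips of the shut fingers; the grasp point (between the pads) lies 19 mm behind it; z points along the fingers, y is the line along which they close (so a half turn about z gives the same grasp; the last joint's range is limited). The gripper opens to 85 mm and grips with 20 to 120 N. Pads are 22 mm wide; open, the fingers measure 114 mm over their backs; the gripper's body (76 mm by 85 mm) begins 54 mm behind the grasp point. The pads swing forward as they close: fully open they stand 13 mm farther back than shut.
Start: joints at [1.069, 0.053, 1.613, -0, 1.476, -0.119], TCP at [0.233, 0.58, 0.231] pointing down, gripper open.
Joint ranges: [-3.01, 3.01], [-1.01, 2.22], [0.06, 2.58], [-1.02, 4.17], [0.09, 2.62], [-3.14, 3.14]. Speed limits (rad/s): [2.57, 2.57, 3.14, 3.14, 3.14, 3.14].

## Interface

Orientations are given as a unit quaternion [w, x, y, z].
In Python, from plant import manip gives the robot as it stands.
- The arm moves only by the tool move_arm, never from a script. Its argument "increments" is one flat list of numbers, 5 for each row, row after row: the shift along the tool's x, y, z in mm, then the turn about the tool's z in rad, then the opening, from 0 (shut) to 1 (fully open). In form: [tx, ty, tz, spin, jaw, tx, ty, tz, spin, jaw, ...]. A call has 1 to 8 rows; each row shifts and turns the commanded pose from where the row before left it, along the tool's axes as they then stand; what a row does not reach is not made up. A row lasts 1/12 s, in which the tool goes at most 41.7 mm and 7.16 degrees, less where a joint would pass 70% of its speed; a pose out of reach is approached as far as the arm can. A call with a gripper value outside its range is refused whole. The fingers move at their own pace and stop on an object; the grip force is fixed at half the most. Time passes only in rows, so rows that do not move let the fingers close. It gives the time, the measured TCP pose, the force, the opening and the grip force at its end, in the units of the state.
- manip.state(): the state, without advancing time (a new reading comes with each control period).
- manip.grab_frame(name): name is "side" or "top" or "wrist"; returns a dict with "image" (400x640x3 uint8, blue, green, red), "fov_y" (degrees; the focal length in pixels is half the picture's height over the tangent of half this angle, whatever the lens; pixels are square), "cx", "cy" (the principal point, pixels), "eye" and "rotation" of the camera in the world; the wrist camera has in their place "T_tool_cam" (4x4, takes a point from camera to tool coordinates, whose origin is the TCP and whose axes are the flange's). Camera axes: x right, y down, z forward; pixel columns grow to the right and rows downward; lengths in m; the calibration is good to about 2 mm. A picture is of the moment at which its call begins: read the wrist's pose just before it. There is no depth.
- manip.job_done(): hands the job in; it is judged then, once.
The state is a dict: "time": time; "joint_pos": joint angles; "joint_vel": joint speeds; "joint_efforts": joint torques, N m; "tool_pos": TCP position; "tool_rot": TCP orientation; "contact_force": force on the tool from outside, world axes, zero at the start; "ft_torque": the same for the moment, N m; "gripper_width": opening from 0.0 (shut) to 1.0 (fully open); "grasp_force": force on a finger pad.
Only numpy, scipy, OpenCV 4.12 (cv2) and the standard library are available. Lean on these libraries where they do the work, as an engineer would, in place of code of your own. Each camera call takes 0.05 s, during which the arm holds its last target. There are 200 camera calls.

## Task

The coffee grinder is to be cleaned: undo the brass wing nut that holds its burr and set it down in the middle of the blue dish, standing wings up. The nut is reverse-threaded: it comes undone the opposite way from a normal nut, and lifts off when its wings are in line with the two red marks. Do not alter the grinder's grey grind-setting dial.

Things in the scene. Friction and masses are not known exactly. Their poses are not given: they have to be found in the camera images.
- burr_nut: brass nut on top of the grinder, 50 mm high, 0.12 kg: cap 44 mm wide, 22 mm high; on it an upright wing bar 52 mm long (x), 12 mm thick (y). Grip the bar, fingertips over 24 mm above the origin (underside centre). Wing starts 56-70 deg anticlockwise of the red marks, locked; turn clockwise from above (yaw falls) till x is parallel to grinder x (+-8 deg), then 20 mm lift frees it
- grinder: black coffee grinder, no hopper, fixed, 175 x 136 x 85 mm. Burr disc on top (dark steel, 94 mm wide), its face 92 mm above the origin, carries the nut. Origin: on the worktop under disc and spindle axis. x runs from the grey dial to the back. Two red marks on the disc, along x each side of the nut, show its release line. The nut turns easily, with 2-3 mm play, without rising; stops at both ends
- dish: round shallow blue ceramic dish, 140 mm wide, rim 18 mm high, loose, 0.4 kg. Origin: centre of its underside; its flat inner floor, 80 mm wide, is 5 mm above that.
- grind_dial (a joint): grey round grind-setting dial with orange pointer, 30 mm wide, 12 mm high, on the grinder's top, 80 mm from the nut's axis on the grinder's -x side. Angle in rad, turns freely; leave it as it is.
There are look-alikes about, which are no part of the job. Of the things like the burr_nut, leave any that is green; of the rest the larger one is meant.

How it is judged:
By the outcome, as a careful person would: the job done as asked, in the order asked, and still so for the second after the job is handed in, with the robot touching nothing.
It also fails if it takes over 51 s, if anything falls off the work surface, if the arm or the gripper's body presses on something with over 40 N, if the wrist force passes 120 N, or if a joint passes its speed limit or range.

## Working session

There is one attempt and no reset: what is moved stays moved. The work goes in short steps, Python scripts to look and compute and a tool call to move; the robot and the scene stay as the last step left them, time stands still between calls to the robot, and variables do not carry over. Pictures are saved under pics/ and viewed, at most 10 in all, crops included, and the job is handed in when it is done.

Besides the shell and the picture viewer there is one more tool, called after "Call:" by a JSON object that holds its "name" and its "arguments". move_arm: Moves the arm, as the interface text tells. Its arguments: {"type":"object","properties":{"increments":{"type":"array"}},"required":["increments"]}

```bash
mkdir -p pics; cat > h.py <<'E'
import numpy as np, cv2, json
from plant import manip
from scipy.spatial.transform import Rotation as R
def grab(n,tag):
    s=manip.state(); f=manip.grab_frame(n); cv2.imwrite(f'pics/{tag}.png',f['image'])
    d={k:np.array(v).tolist() for k,v in f.items() if k!='image'}; d['tp']=list(s['tool_pos']); d['tr']=list(s['tool_rot'])
    json.dump(d,open(f'pics/{tag}.json','w')); return f
def ray(tag,u,v):
    d=json.load(open(f'pics/{tag}.json')); F=200/np.tan(np.radians(d['fov_y'])/2)
    c=np.array([(u-d['cx'])/F,(v-d['cy'])/F,1])
    if 'eye' in d: return np.array(d['eye']),np.array(d['rotation'])@c
    T=np.array(d['T_tool_cam']); q=d['tr']; Rt=R.from_quat([q[1],q[2],q[3],q[0]]).as_matrix()
    return Rt@T[:3,3]+d['tp'],Rt@T[:3,:3]@c
def atz(tag,u,v,z):
    o,d=ray(tag,u,v); return o+d*(z-o[2])/d[2]
E
python3 - <<'E'
from h import *
for n in('top','side','wrist'):
    f=grab(n,n+'0'); print(n,{k:np.round(v,3).tolist() for k,v in f.items() if k!='image'})
print(manip.state())
a=[cv2.imread(f'pics/{n}0.png') for n in('top','side')]
E
```

```text
top {'fov_y': 53.68, 'cx': 317.27, 'cy': 201.417, 'eye': [0.335, -0.0, 0.931], 'rotation': [0.052, -0.695, 0.715, -0.058]}
side {'fov_y': 42.941, 'cx': 325.435, 'cy': 205.458, 'eye': [0.214, -0.532, 1.107], 'rotation': [-0.261, 0.938, -0.219, 0.056]}
wrist {'fov_y': 69.269, 'cx': 319.249, 'cy': 206.104, 'T_tool_cam': [[-0.001, -0.956, -0.292, 0.075], [1.0, -0.001, 0.0, 0.0], [-0.0, -0.292, 0.956, -0.144], [0.0, 0.0, 0.0, 1.0]]}
{'time': 0.15, 'joint_pos': array([ 1.06897321e+00,  5.31915146e-02,  1.61396330e+00,  5.19483534e-06,
        1.47597487e+00, -1.18983171e-01]), 'joint_vel': array([-0.00181035, -0.00204789, -0.00319503,  0.00080316,  0.00010907,
        0.00200134]), 'joint_efforts': array([ 1.05914351e-03, -3.94242525e+01, -3.70721948e+01, -9.07920207e-05,
        4.70379004e-03, -1.77128840e-05]), 'tool_pos': array([0.23323243, 0.57934234, 0.23036306]), 'tool_rot': array([-2.37198858e-04,  1.90253309e-01,  9.81734734e-01, -7.30997352e-04]), 'contact_force': array([0.40989202, 0.48313561, 0.06016107]), 'ft_torque': array([-0.01925539, -0.02921737, -0.01104187]), 'grasp_force': 0.0, 'gripper_width': 0.9986818459592541}
```

View pics/top0.png

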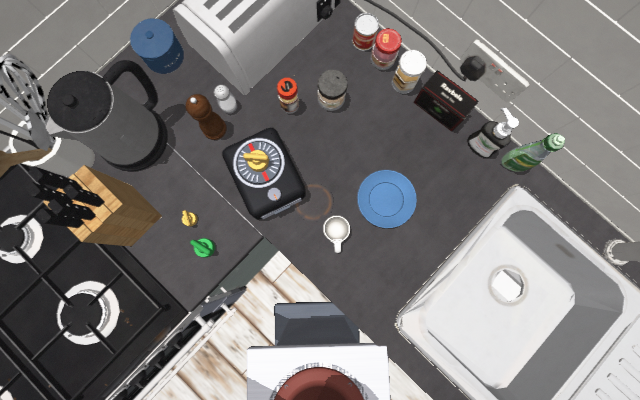

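View pics/side0.png

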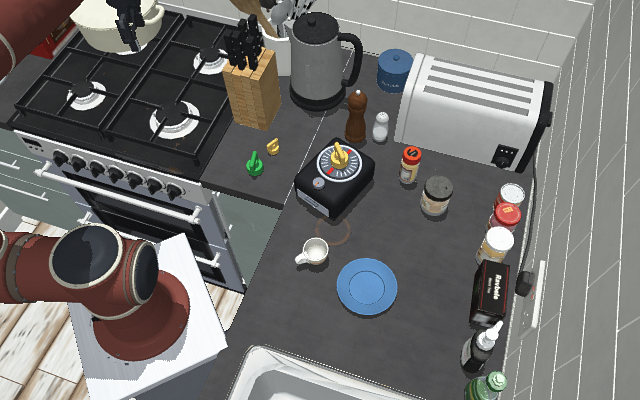

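The top view shows the grinder at about (265,172), nut at (257,159), dial at (274,194) and dish at (387,199). The side view shows the nut at (340,157) and dish at (367,287). The green nut and the small brass nut lie loose off to the side. I'll enlarge the grinder.

```bash
sed -i "s/np.array(d\['rotation'\])@c/Q(d['rotation'])@c/; s/^def atz/def Q(q): return R.from_quat([q[1],q[2],q[3],q[0]]).as_matrix()\ndef atz/" h.py
python3 - <<'E'
from h import *
a=cv2.imread('pics/top0.png')[120:225,215:315]; b=cv2.imread('pics/side0.png')[130:225,290:385]
z=lambda i:cv2.resize(i,(400,400*i.shape[0]//i.shape[1]),interpolation=cv2.INTER_CUBIC)
a,b=z(a),z(b); b=cv2.copyMakeBorder(b,0,a.shape[0]-b.shape[0],0,0,0)
cv2.imwrite('pics/c.png',np.hstack([a,b]))
print('dish',atz('top0',387,199,.018),atz('side0',367,287,.012))
print('nut',atz('top0',257,159,.142),atz('side0',341,150,.142)); print('dial',atz('top0',274,194,.097))
t=cv2.imread('pics/top0.png'); hs=cv2.cvtColor(t,cv2.COLOR_BGR2HSV); m=cv2.inRange(hs,(100,110,60),(120,255,255)); m[:,:340]=0; m[:150]=0;m[250:]=0;m[:,440:]=0
c=max(cv2.findContours(m,0,2)[0],key=cv2.contourArea); print(cv2.fitEllipse(c))
E
```

```text
dish [ 0.47907161 -0.17305573  0.018     ] [ 0.48282155 -0.1752163   0.012     ]
nut [0.54985458 0.11300461 0.142     ] [0.56092649 0.11309627 0.142     ]
dial [0.48396239 0.08343774 0.097     ]
((386.62738037109375, 198.61376953125), (56.37501525878906, 58.17076873779297), 122.84532928466797)
```

View pics/c.png

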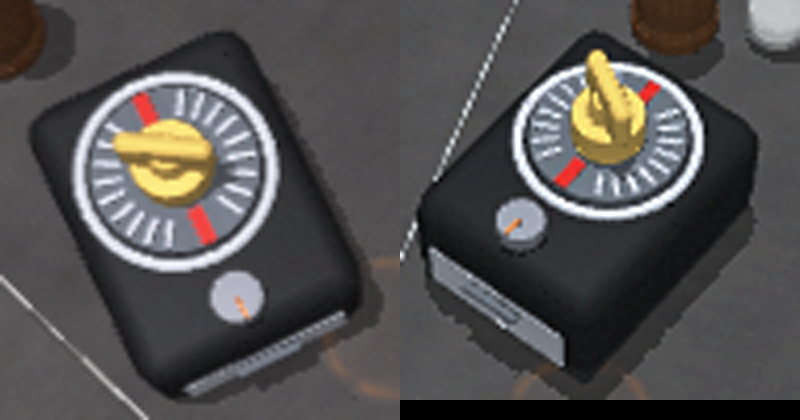

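```bash
python3 - <<'E'
from h import *
T=lambda u,v,z:atz('top0',215+u/4,120+v/4,z)
S=lambda u,v,z:atz('side0',290+(u-400)/4.2105,130+v/4.2105,z)
ang=lambda a,b:np.degrees(np.arctan2(*(b-a)[1::-1]))
print('axis',T(176,171,.092),S(608,140,.092))
print('gx',ang(T(203,227,.092),T(146,108,.092)),ang(S(570,172,.092),S(651,92,.092)),'dial',ang(T(237,297,.097),T(176,171,.092)),np.linalg.norm(T(237,297,.097)-T(176,171,.092)))
print('bar',ang(T(210,143,.142),T(117,140,.142)),T(210,143,.142),T(117,140,.142),'side',ang(S(624,118,.142),S(597,60,.142)),S(624,118,.142),S(597,60,.142))
print('dish',atz('top0',386.6,198.6,.018))
print(Q(manip.state()['tool_rot']).round(3))
E
```

```text
axis [0.55492703 0.11587126 0.092     ] [0.55697115 0.11219891 0.092     ]
gx 24.451835039498302 23.72188483537864 dial 24.743474208337997 0.07891127983791237
bar 86.59087242834374 [0.55617125 0.09140112 0.142     ] [0.55901658 0.1391649  0.142     ] side 83.52974077282873 [0.55485898 0.0898835  0.142     ] [0.55973023 0.1328361  0.142     ]
dish [ 0.48004567 -0.17216989  0.018     ]
[[-0.928  0.374 -0.001]
 [ 0.374  0.928 -0.001]
 [ 0.    -0.002 -1.   ]]
```

Call:
{"name": "move_arm", "arguments": {"increments": [0, 0, -30, 0.12, 1, 0, 0, -30, 0.12, 1, 0, 0, -30, 0.12, 1, 0, 0, -30, 0.12, 1, 0, 0, -30, 0.12, 1, 0, 0, -20, 0.12, 1, 0, 0, -10, 0.12, 1, 0, 0, 0, 0.12, 1]}}

```text
time: 0.82
tool_pos: [0.2338, 0.5804, 0.4155]
tool_rot: [-0.0, 0.624, 0.781, 0.003]
contact_force: [-0.4, 0.2, 0.1]
gripper_width: 1.002
grasp_force: 0.0
```

```bash
cat >> h.py <<'E'
def rel(p,yaw):
    s=manip.state(); M=Q(s['tool_rot']); y=np.degrees(np.arctan2(M[1,0],M[0,0]))
    print('pos',np.round(s['tool_pos'],4),'yawx',y.round(2),'shift mm',(1000*M.T@(np.array(p)-s['tool_pos'])).round(1),'spin',np.radians(y-yaw).round(3),'t',s['time'],'w',s['gripper_width'],'F',np.round(s['contact_force'],1),'q6',s['joint_pos'][5])
E
python3 -c "
from h import *
rel([.486,.114,.25],85)"
```

```text
pos [0.2338 0.5804 0.4155] yawx 102.73 shift mm [-511.3  142.6  163.7] spin 0.309 t 0.8167 w 1.002126342669753 F [-0.4  0.2  0.1] q6 0.8469319389856184
```

```bash
python3 -c "
from h import *
rel([.556,.114,.40],85)"
```

```text
pos [0.2338 0.5804 0.4155] yawx 102.73 shift mm [-526.   211.5   13.9] spin 0.309 t 0.8167 w 1.002126342669753 F [-0.4  0.2  0.1] q6 0.8469319389856184
```

Call:
{"name": "move_arm", "arguments": {"increments": [-20, 8, 0, 0, 1, -33, 13, 0, 0, 1, -33, 13, 0, 0, 1, -33, 13, 0, 0, 1, -33, 13, 0, 0, 1, -33, 13, 0, 0, 1, -33, 13, 0, 0, 1, -33, 13, 0, 0, 1]}}

```text
time: 1.48
tool_pos: [0.3871, 0.3561, 0.411]
tool_rot: [-0.0, 0.622, 0.783, -0.0]
contact_force: [0.3, 0.1, 0.3]
gripper_width: 1.003
grasp_force: 0.0
```

Call:
{"name": "move_arm", "arguments": {"increments": [-33, 13, 0, 0, 1, -33, 13, 0, 0, 1, -33, 13, 0, 0, 1, -33, 13, 0, 0, 1, -33, 13, 0, 0, 1, -33, 13, 0, 0, 1, -33, 13, 0, 0, 1, -20, 8, 0, 0, 1]}}

```text
time: 2.15
tool_pos: [0.541, 0.1326, 0.4105]
tool_rot: [0.0, 0.623, 0.782, -0.001]
contact_force: [0.5, -0.5, -0.0]
gripper_width: 1.003
grasp_force: 0.0
```

```bash
python3 -c "
from h import *
rel([.556,.114,.25],85)"
```

```text
pos [0.541  0.1326 0.4105] yawx 102.91 shift mm [-21.4  10.6 160.5] spin 0.313 t 2.15 w 1.0027034450330627 F [ 0.5 -0.5 -0. ] q6 -0.11832930585964264
```

Call:
{"name": "move_arm", "arguments": {"increments": [-11, 5, 20, 0, 1, -10, 5, 30, 0, 1, 0, 0, 30, 0, 1, 0, 0, 30, 0.1, 1, 0, 0, 30, 0.1, 1, 0, 0, 20, 0.11, 1, 0, 0, 0, 0, 1]}}

```text
time: 2.73
tool_pos: [0.5511, 0.1169, 0.2445]
tool_rot: [-0.003, 0.736, 0.677, -0.004]
contact_force: [-1.2, -0.5, -0.8]
gripper_width: 1.0
grasp_force: 0.0
```

```bash
python3 -c "
from h import *
rel([.556,.114,.25],85)
grab('wrist','w1'); i=cv2.imread('pics/w1.png'); cv2.imwrite('pics/w1b.png',cv2.resize(i,(800,500)))"
```

```text
pos [0.5511 0.1169 0.2445] yawx 85.19 shift mm [-2.5  5.1 -5.5] spin 0.003 t 2.7333 w 0.999786733816677 F [-1.2 -0.5 -0.8] q6 0.1609467612387923
```

View pics/w1b.png

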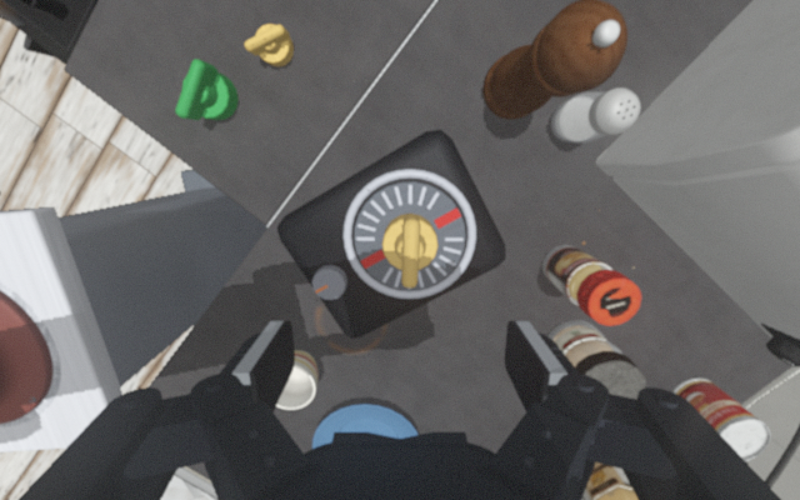

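The wrist view shows the nut's bar running from (412,218) to (409,285), the disc centred at (410,235) and the red marks at (448,217) and (372,258). The jar with the red cap is at (610,300).

```bash
python3 -c "
from h import *
W=lambda u,v,z:atz('w1',u/1.25,v/1.25,z)
ang=lambda a,b:np.degrees(np.arctan2(*(b-a)[1::-1]))
print('axis',W(410,235,.092),'gx',ang(W(372,258,.092),W(448,217,.092)))
a,b=W(412,218,.142),W(409,286,.142); print(a,b,(a+b)/2,ang(b,a),np.linalg.norm(a-b)); print('jar',W(610,300,.09))
rel([.556,.114,.118],85)"
```

```text
axis [0.55805933 0.12043607 0.092     ] gx 24.412963464129238
[0.56033132 0.14429256 0.142     ] [0.5544429  0.09450197 0.142     ] [0.55738711 0.11939726 0.142     ] 83.25532503206485 0.05013757294125961
jar [0.73038937 0.04639177 0.09      ]
pos [0.5525 0.1171 0.2479] yawx 85.42 shift mm [ -2.7   4.6 129.9] spin 0.007 t 2.7833 w 1.0011981150254603 F [ 0.4 -0.3  0.3] q6 0.15698715751511735
```

Call:
{"name": "move_arm", "arguments": {"increments": [0, 4.5, 10, 0.02, 1, 0, 0, 25, 0, 1, 0, 0, 25, 0, 1, 0, 0, 25, 0, 1, 0, 0, 20, 0, 1, 0, 0, 15, 0, 1, 0, 0, 8, 0, 1, 0, 0, 0, 0, 1]}}

```text
time: 3.45
tool_pos: [0.5587, 0.1169, 0.1226]
tool_rot: [-0.0, 0.742, 0.67, -0.0]
contact_force: [-0.6, -0.1, 0.0]
gripper_width: 0.999
grasp_force: 0.0
```

```bash
python3 -c "
from h import *
rel([.557,.117,.118],84)"
```

```text
pos [0.5587 0.1169 0.1226] yawx 84.19 shift mm [-0.1 -1.7  4.6] spin 0.003 t 3.45 w 0.9994427206896492 F [-0.6 -0.1  0. ] q6 0.17721026415706603
```

Call:
{"name": "move_arm", "arguments": {"increments": [0, -1.5, 3, 0, 1, 0, 0, 0, 0, 0.4, 0, 0, 0, 0, 0.2, 0, 0, 0, 0, 0, 0, 0, 0, 0, 0, 0, 0, 0, 0, 0, 0, 0, 0, 0, 0, 0, 0, 0, 0, 0]}}

```text
time: 4.12
tool_pos: [0.5576, 0.1171, 0.1208]
tool_rot: [0.0, 0.742, 0.67, 0.0]
contact_force: [0.5, -0.1, 3.5]
gripper_width: 0.123
grasp_force: 60.8
```

Call:
{"name": "move_arm", "arguments": {"increments": [0, 0, 0, 0, 0, 0, 0, 0, 0, 0, 0, 0, 0, 0, 0, 0, 0, 0, 0, 0]}}

```text
time: 4.45
tool_pos: [0.5576, 0.1171, 0.1208]
tool_rot: [0.0, 0.742, 0.67, 0.0]
contact_force: [0.1, 0.3, 4.2]
gripper_width: 0.123
grasp_force: 60.6
```

```bash
python3 -c "
from h import *
rel([.557,.117,.118],24.3); print(manip.state()['ft_torque'],manip.state()['grasp_force'])"
```

```text
pos [0.5576 0.1171 0.1208] yawx 84.16 shift mm [-0.2 -0.6  2.8] spin 1.045 t 4.45 w 0.1231258607363972 F [0.1 0.3 4.2] q6 0.17838513739725978
[0.07071549 0.00271239 0.01266267] 60.64411640167236
```

Call:
{"name": "move_arm", "arguments": {"increments": [0, 0, 0, 0.05, 0, 0, 0, 0, 0.1, 0, 0, 0, 0, 0.1, 0, 0, 0, 0, 0.1, 0, 0, 0, 0, 0.1, 0, 0, 0, 0, 0.1, 0, 0, 0, 0, 0.1, 0, 0, 0, 0, 0, 0]}}

```text
time: 5.12
tool_pos: [0.5575, 0.1171, 0.1208]
tool_rot: [0.0, 0.918, 0.397, 0.0]
contact_force: [0.5, 0.2, 5.7]
gripper_width: 0.127
grasp_force: 60.7
```

```bash
python3 -c "
from h import *
rel([.557,.117,.118],24.3); print(manip.state()['ft_torque'],manip.state()['grasp_force'])"
```

```text
pos [0.5575 0.1171 0.1208] yawx 46.82 shift mm [-0.4 -0.3  2.8] spin 0.393 t 5.1167 w 0.12746455694540765 F [0.5 0.2 5.7] q6 0.8300868031480518
[ 0.04029745  0.06559855 -0.04324895] 60.7308554649353
```

Call:
{"name": "move_arm", "arguments": {"increments": [0, 0, 0, 0.1, 0, 0, 0, 0, 0.1, 0, 0, 0, 0, 0.1, 0, 0, 0, 0, 0.06, 0, 0, 0, 0, 0.03, 0, 0, 0, 0, 0, 0, 0, 0, 0, 0, 0]}}

```text
time: 5.7
tool_pos: [0.5576, 0.1171, 0.1208]
tool_rot: [0.0, 0.977, 0.214, 0.0]
contact_force: [-0.0, 0.7, 4.6]
gripper_width: 0.126
grasp_force: 60.8
```

```bash
python3 -c "
from h import *
rel([.557,.117,.118],24.3); print(manip.state()['ft_torque'],manip.state()['grasp_force'])
grab('top','t2'); grab('side','s2')
a=cv2.imread('pics/t2.png')[100:225,215:315];b=cv2.imread('pics/s2.png')[110:225,290:385]
cv2.imwrite('pics/c2.png',np.hstack([cv2.resize(x,(400,500),interpolation=2) for x in(a,b)]))"
```

```text
pos [0.5576 0.1171 0.1208] yawx 24.71 shift mm [-0.6 -0.1  2.8] spin 0.007 t 5.7 w 0.12551797239448242 F [-0.   0.7  4.6] q6 1.2159994358303083
[ 0.0660161   0.04978752 -0.03836164] 60.80628991127014
```

View pics/c2.png

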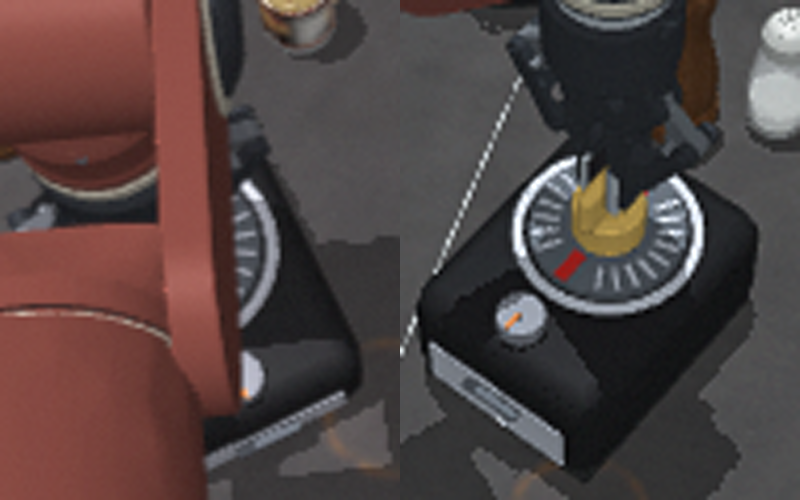

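The side view shows the wing now in line with the red mark at (570,265), and the dial pointer unchanged. I'll start with a gentle lift.

Call:
{"name": "move_arm", "arguments": {"increments": [0, 0, -2, 0, 0, 0, 0, -3, 0, 0, 0, 0, -3, 0, 0, 0, 0, 0, 0, 0]}}

```text
time: 6.13
tool_pos: [0.557, 0.1171, 0.1282]
tool_rot: [-0.0, 0.977, 0.213, -0.0]
contact_force: [0.2, 0.2, -1.0]
gripper_width: 0.128
grasp_force: 60.0
```

Free (only the nut's weight on the wrist). Lifting on.

Call:
{"name": "move_arm", "arguments": {"increments": [0, 0, -5, 0, 0, 0, 0, -5, 0, 0, 0, 0, -8, 0, 0, 0, 0, -15, 0, 0, 0, 0, -25, 0, 0, 0, 0, -25, 0, 0, 0, 0, -15, 0, 0, 0, 0, 0, 0, 0]}}

```text
time: 6.8
tool_pos: [0.5598, 0.1173, 0.2323]
tool_rot: [0.001, 0.977, 0.213, 0.005]
contact_force: [1.4, 1.1, -0.3]
gripper_width: 0.127
grasp_force: 60.0
```

```bash
python3 -c "
from h import *
rel([.481,-.173,.226],24.3)
grab('side','s3'); b=cv2.imread('pics/s3.png')[60:220,260:420]; cv2.imwrite('pics/c3.png',cv2.resize(b,(560,560),interpolation=2))"
```

```text
pos [0.5598 0.1173 0.2323] yawx 24.58 shift mm [-192.5  231.2    5.4] spin 0.005 t 6.8 w 0.12738086962196127 F [ 1.4  1.1 -0.3] q6 1.2183715947740434
```

View pics/c3.png

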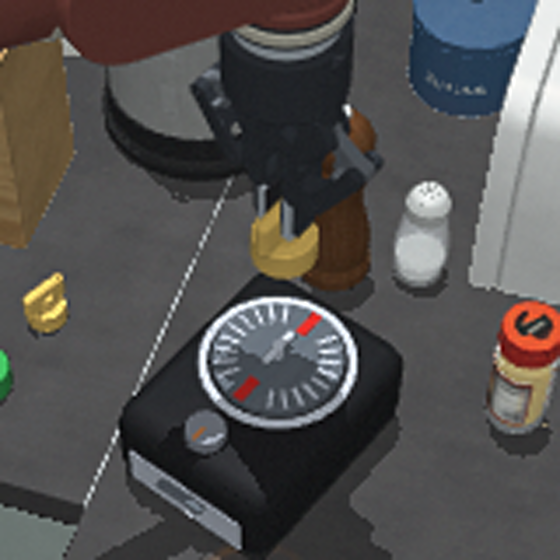

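The nut hangs in the gripper at (285,245), clear of the bare spindle. Next, over to the dish.

Call:
{"name": "move_arm", "arguments": {"increments": [-7, 8, 0, 0, 0, -14, 17, 0, 0, 0, -21, 25, 0, 0, 0, -24, 29, 0, 0, 0, -24, 29, 0, 0, 0, -24, 29, 0, 0, 0, -24, 29, 0, 0, 0, -21, 25, 0, 0, 0]}}

```text
time: 7.52
tool_pos: [0.4897, -0.1248, 0.2239]
tool_rot: [-0.001, 0.977, 0.212, -0.002]
contact_force: [1.3, -1.0, -1.5]
gripper_width: 0.127
grasp_force: 60.0
```

Call:
{"name": "move_arm", "arguments": {"increments": [-17, 20, 0, 0, 0, -11, 13, 0, 0, 0, -5, 7, 0, 0, 0, 0, 0, 0, 0, 0, 0, 0, 0, 0, 0]}}

```text
time: 7.93
tool_pos: [0.4781, -0.1725, 0.225]
tool_rot: [-0.001, 0.977, 0.212, -0.001]
contact_force: [-0.4, -0.5, -2.0]
gripper_width: 0.126
grasp_force: 60.0
```

```bash
python3 -c "
from h import *
rel([.481,-.173,.034],24.3)
grab('wrist','w4'); i=cv2.imread('pics/w4.png'); cv2.imwrite('pics/w4b.png',cv2.resize(i,(800,500)))"
```

```text
pos [ 0.4781 -0.1725  0.225 ] yawx 24.53 shift mm [  2.6   2.1 191. ] spin 0.004 t 7.9333 w 0.12592920496906612 F [-0.4 -0.5 -2. ] q6 0.649524182736778
```

View pics/w4b.png

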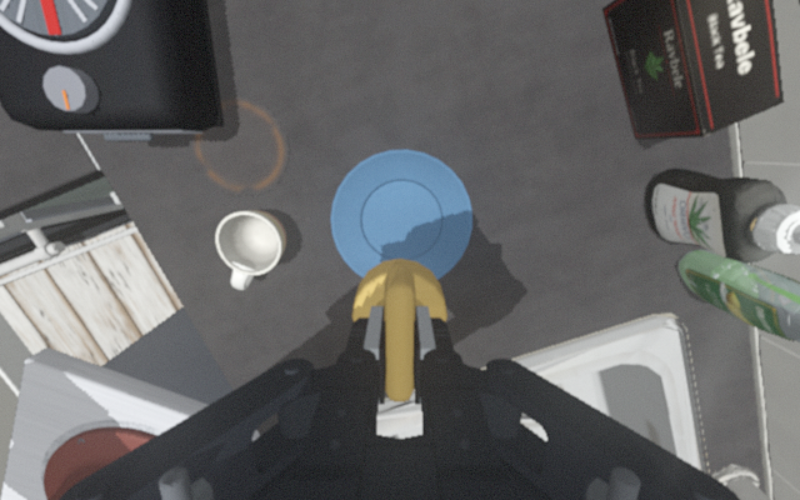

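The wrist view shows the dish floor centred at (401,217), with the nut upright and square in the fingers.

```bash
python3 -c "
from h import *
print(atz('w4',401/1.25,217/1.25,.005))"
```

```text
[ 0.48378344 -0.17066779  0.005     ]
```

Call:
{"name": "move_arm", "arguments": {"increments": [3.5, 1.5, 10, 0, 0, 0, 0, 25, 0, 0, 0, 0, 35, 0, 0, 0, 0, 35, 0, 0, 0, 0, 30, 0, 0, 0, 0, 25, 0, 0, 0, 0, 15, 0, 0, 0, 0, 0, 0, 0]}}

```text
time: 8.65
tool_pos: [0.4794, -0.1697, 0.046]
tool_rot: [-0.003, 0.977, 0.214, -0.004]
contact_force: [-0.4, 0.7, -1.4]
gripper_width: 0.125
grasp_force: 59.9
```

```bash
python3 -c "
from h import *
rel([.482,-.1725,.034],24.3)"
```

```text
pos [ 0.4794 -0.1697  0.046 ] yawx 24.67 shift mm [ 1.3  3.7 11.9] spin 0.007 t 8.65 w 0.12460381273396187 F [-0.4  0.7 -1.4] q6 0.6532227358471062
```

Call:
{"name": "move_arm", "arguments": {"increments": [0, 1, 3, 0, 0, 0, 0, 3, 0, 0, 0, 0, 2, 0, 0, 0, 0, 0, 0, 0, 0, 0, 0, 0, 0]}}

```text
time: 9.07
tool_pos: [0.4836, -0.1739, 0.0443]
tool_rot: [0.001, 0.977, 0.213, 0.001]
contact_force: [0.0, -0.7, -1.5]
gripper_width: 0.126
grasp_force: 59.9
```

```bash
python3 -c "
from h import *
rel([.482,-.1725,.034],24.3)"
```

```text
pos [ 0.4836 -0.1739  0.0443] yawx 24.57 shift mm [-0.9 -2.  10.3] spin 0.005 t 9.0667 w 0.12573012466864655 F [ 0.  -0.7 -1.5] q6 0.651724543848617
```

Call:
{"name": "move_arm", "arguments": {"increments": [0, -1, 3, 0, 0, 0, 0, 2, 0, 0, 0, 0, 2, 0, 0, 0, 0, 0, 0, 0, 0, 0, 0, 0, 0]}}

```text
time: 9.48
tool_pos: [0.4823, -0.1727, 0.036]
tool_rot: [-0.0, 0.977, 0.213, -0.0]
contact_force: [-0.5, -0.5, -1.0]
gripper_width: 0.127
grasp_force: 59.9
```

Call:
{"name": "move_arm", "arguments": {"increments": [0, 0, 1, 0, 0, 0, 0, 1, 0, 0, 0, 0, 0, 0, 0, 0, 0, 0, 0, 0]}}

```text
time: 9.82
tool_pos: [0.4825, -0.1727, 0.0342]
tool_rot: [-0.0, 0.977, 0.213, -0.0]
contact_force: [-0.2, -0.7, -0.7]
gripper_width: 0.126
grasp_force: 59.9
```

Call:
{"name": "move_arm", "arguments": {"increments": [0, 0, 1, 0, 0, 0, 0, 0, 0, 0, 0, 0, 0, 0, 0]}}

```text
time: 10.07
tool_pos: [0.4828, -0.1729, 0.0338]
tool_rot: [0.0, 0.977, 0.213, 0.0]
contact_force: [-0.3, 1.0, 1.2]
gripper_width: 0.122
grasp_force: 60.5
```

Touchdown. Releasing slowly.

Call:
{"name": "move_arm", "arguments": {"increments": [0, 0, 0, 0, 0.16, 0, 0, 0, 0, 0.22, 0, 0, 0, 0, 0.3, 0, 0, 0, 0, 0.45, 0, 0, 0, 0, 0.45, 0, 0, 0, 0, 0.45]}}

```text
time: 10.57
tool_pos: [0.4825, -0.1728, 0.0333]
tool_rot: [0.0, 0.977, 0.213, 0.0]
contact_force: [0.1, 0.5, 0.3]
gripper_width: 0.447
grasp_force: 0.0
```

Call:
{"name": "move_arm", "arguments": {"increments": [0, 0, -5, 0, 0.45, 0, 0, -10, 0, 0.45, 0, 0, -25, 0, 0.45, 0, 0, -35, 0, 0.45, 0, 0, -35, 0, 0.45, 0, 0, -35, 0, 0.45, 0, 0, -25, 0, 0.45, 0, 0, 0, 0, 0.45]}}

```text
time: 11.23
tool_pos: [0.4859, -0.1745, 0.2122]
tool_rot: [0.005, 0.977, 0.213, 0.005]
contact_force: [0.4, 1.3, 0.5]
gripper_width: 0.449
grasp_force: 0.0
```

```bash
python3 -c "
from h import *
rel([.482,-.1725,.034],24.3)
grab('wrist','w5');grab('side','s5')
a=cv2.imread('pics/w5.png')[60:360,160:480];b=cv2.imread('pics/s5.png')[100:360,280:460]
cv2.imwrite('pics/c5.png',np.hstack([cv2.resize(a,(427,400)),cv2.resize(b,(277,400),interpolation=2)]))"
```

```text
pos [ 0.4859 -0.1745  0.2122] yawx 24.58 shift mm [ -4.2  -5.4 178.2] spin 0.005 t 11.2333 w 0.4494606304305266 F [0.4 1.3 0.5] q6 0.652892259777102
```

View pics/c5.png

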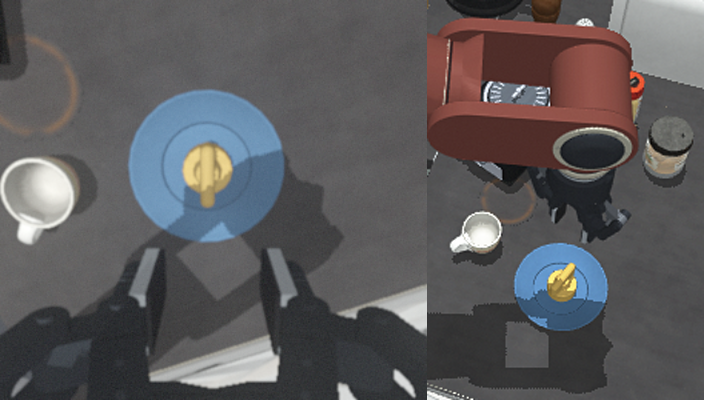

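The nut stands wings up at (207,168), inside the dish's floor ring, which is centred at about (207,165). The gripper is well clear, so I'm handing in.

```bash
python3 -c "
from plant import manip
print(manip.job_done())"
```

```text
the job is handed in; nothing more can be done
None
```

I undid the brass wing nut and set it down wings up in the middle of the blue dish, leaving the grind dial untouched, and handed the job in at about 11 s; no verdict came back.

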